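Drift a rusted hinge pin out

ROBOT

A 6-joint arm with a two-finger parallel gripper is mounted at the origin on the work surface. World frame = base frame: x ahead of the robot, y to its left, z up, the work surface at z = 0. Lengths are in m, angles in rad, forces in N, time in s.
With the tool pointing down it reaches from about 0.375 to 0.9 m from the base axis. Payload 3.1 kg.
Tool frame: the origin (TCP) lies midway between the tips of the shut fingers; the grasp point (between the pads) lies arm.hold_point_z behind it (arm.hold_point_z is the distance from the TCP to the grasp point, in m); z points along the fingers, y is the direction in which the jaws open and shut (so a half turn about z gives the same grasp; the last joint's range is limited). The gripper opens to 85 mm and grips with 20 to 120 N. Pads are 22 mm wide; open, the fingers measure 114 mm over their backs; the gripper's body (76 mm by 85 mm) begins 54 mm behind the grasp point. The pads swing forward as they close: fully open they stand 13 mm farther back than shut.
Start: joints at [1.091, 0.527, 1.433, -0, 1.181, -0.178], TCP at [0.185, 0.597, 0.231] pointing down, gripper open.
Joint ranges: [-3.08, 3.08], [-0.75, 2.2], [0.22, 2.44], [-1.43, 4.57], [0, 2.65], [-2.85, 2.85]. Speed limits (rad/s): [2.79, 2.79, 3.14, 3.14, 3.14, 3.14].

INTERFACE

Orientations are given as a unit quaternion [x, y, z, w].
In Python, from bench import telemetry, cams, job, arm gives the robot as it stands. The module is installed in compiled form; this text tells all that it offers.
- The arm moves only by the shell command python3 -m jog 'ROWS'. ROWS is JSON, a list of rows, each a list of 3 entries, a list of its own where there are three numbers: the shift along the tool's x, y, z in cm, then the turn, a rotation vector about the tool's x, y, z in rad, then the finger opening in cm, from 0 to 8.54. In form: [[[dx, dy, dz], [rx, ry, rz], claw], ...]. A call has 1 to 5 rows; each row shifts and turns the commanded pose from where the row before left it, along the tool's axes as they then stand; what a row does not reach is not made up. A row lasts 1/10 s, in which the tool goes at most 50 mm and 8.59 degrees, less where a joint would pass 70% of its speed; a pose out of reach is approached as far as the arm can. A call is refused whole if a number of a shift passes 5 or a number of a turn 0.15, either way. A call with a gripper value outside its range is refused whole. The fingers move at their own pace and stop on an object; the grip force is fixed at half the most. Time passes only in rows, so rows that do not move let the fingers close. It gives the time, the measured TCP pose, the force and the opening at its end, in the units of the state.
- telemetry.get_state(): the state, without advancing time (a new reading comes with each control period).
- cams.get_image(name): name is "side" or "top"; returns a dict with "pixels" (480x640x3 uint8, blue, green, red), "depth" (480x640 float32, m along the optical axis (not along the pixel's ray), 0 where there is no reading), "camera_matrix" (3x3 intrinsics, pixels), "k1" (the pictures are not rectified: a ray, as slopes to the right and down, at radius r is drawn at 1 + k1 r^2 times it, then the intrinsics apply), "R" (3x3) and "t" (3): a world point X has camera coordinates R X + t. Camera axes: x right, y down, z forward; pixel columns grow to the right and rows downward; lengths in m; the calibration is good to about 2 mm. A picture is of the moment at which its call begins.
- job.hand_in(): hands the job in, once; it reports no verdict.
The state is a dict: "time_s": time; "joints": joint angles; "qvel": joint speeds; "joint_efforts": joint torques, N m; "position": TCP position; "orientation": TCP orientation; "contact_force": force on the tool from outside, world axes, zero at the start; "torque": the same for the moment, N m; "opening": opening from 0.0 (shut) to 1.0 (fully open).
Only numpy, scipy, OpenCV 4.12 (cv2) and the standard library are available. Lean on these libraries where they do the work, as an engineer would, in place of code of your own. Each camera call takes 0.05 s, during which the arm holds its last target. There are 200 camera calls.

TASK

The pin of the old hinge in the bench vice is rusted in. Take the drift punch (the red tool with the slim straight nose) from the wooden tool rest and drive the pin out from its plain, headless end until it drops into the metal tray on the other side, never touching the pin with the gripper. Then lay the punch back in a notch of the tool rest, leaving the other tools, the hammer and the oil bottle where they are.

Things in the scene. Friction and masses are not known exactly. Their poses are not given: they have to be found in the camera images.
- vice: Blue bench vice, 100 mm jaws, bolted down. Origin on the bench below the middle of the jaws; x runs along the vice away from its screw handle (handle 190 mm out at -x, up to 127 mm high), y along the jaws, z up; turned up to 0.35 rad from the world axes. Jaws: -50 to +50 mm in y, -51 to +51 mm in x, top 150 mm above the bench; behind them the vice is 122 mm high.
- hinge: Dark iron hinge, folded shut, fixed in the vice; axes parallel to the vice's. Origin on the bore's axis, mid-barrel, 188 mm above the bench (38 mm over the jaws) and 45 mm towards -y from the jaws' middle. The barrel lies along y, 60 mm long, 30 mm in diameter, free above the jaws and overhanging them by 25 mm at -y. Bore 15.5 mm.
- bore_entry (a point): Middle of the mouth of the bore at the +y end of the barrel (30 mm from its middle), where the plain end of the pin is and where the punch goes in.
- bore_exit (a point): Middle of the mouth of the bore at the -y end of the barrel, where the pin's head is and where the pin comes out. A punch tip pushed 2 to 6 mm beyond it has driven the pin right out.
- hinge_pin: Rust-brown steel pin in the bore: shank 14 mm in diameter, 68 mm long along its y axis, domed head 24 mm wide, 10 mm thick at its -y end. Origin mid-shank. It lies on the bore's floor, its axis about 0.8 mm below the bore's. It leaves only towards the hinge's -y. Rusted in: it takes a steady push of 10 to 20 N, less for the last 25 mm, and tips out when its plain end is nearly at the exit.
- pin_plain_end (a point): Centre of the flat, headless end of the pin, the end to push on. At the start it stands 2 to 7 mm out of the barrel's +y end.
- pin_head (a point): Top of the domed head of the pin, at its other end.
- tray: Open galvanised tray, 150 x 140 mm (x, y), 50 mm high, walls 3 mm, fixed on the bench beside the vice below the bore's exit. Origin at the centre of its underside; its axes lie within 0.06 rad of the vice's.
- tool_rest: Fixed wooden rest, 225 x 90 mm (x, y), turned up to 0.25 rad, z up. Origin under its centre. Two boards across it (10 mm thick, at y = -32 and +32 mm, 54 mm clear between) have notches at x = -75, 0, +75 mm: 20 mm wide, 12 mm deep, floor 37 mm above the bench. Each tool lies in a notch along y, nose to -y, axis 45 mm above the bench; which lies where varies.
- drift_punch: Drift punch in one notch, 0.23 kg: red octagonal shank 16 mm across flats from y = -46 to +78 mm, then a bright straight round nose 8 mm in diameter and 75 mm long with a flat tip. Origin on its axis at the centre of mass, within 4 mm of midway between the rest's boards: grip across the shank there from above. Its y axis runs along it, nose to -y.
- punch_tip (a point): Centre of the flat tip of the punch's nose, 121.5 mm from its origin.
- cold_chisel: Cold chisel with a blue octagonal 16 mm shank and broad flat blade, 180 mm long, in another notch; origin on its axis between the boards. Leave it there.
- centre_punch: Centre punch with a yellow octagonal 16 mm shank and short pointed nose, 132 mm long, in the third notch; origin on its axis between the boards. Leave it there.
- hammer: Hammer lying on the bench just beyond the tool rest, 300 mm long along its x axis, which points roughly to the world's +y (head at that end). Leave it alone.
- oil: Orange bottle of penetrating oil, 52 mm wide and 130 mm high, standing to the left of the tool rest; origin at the centre of its foot. Leave it standing.
Things that resemble listed ones, but are neither listed nor needed, are in the scene too. Of the things shaped like the hinge_pin, the brown one is meant. There is more than one size of the drift_punch; the job needs the smaller.

How it is judged:
On the way, in this order (a step that is already met when the one before it is completed fails the run):
1. the punch, pressed on the plain end of the pin, has driven it so far that the plain end is at least 12 mm inside the barrel (contact force between drift_punch and hinge_pin above 0.5 N and y of pin_plain_end in the frame of hinge below 0.018 m and y of punch_tip in the frame of hinge below 0.025 m), for 0.05 s.
2. the pin is out of the hinge and lies in the tray (x of hinge_pin in the frame of tray between -0.075 and 0.075 m and y of hinge_pin in the frame of tray between -0.07 and 0.07 m and height (world z) of hinge_pin below 0.05 m), for 0.2 s.
At the end, for the whole second after the job is handed in: The pin lies at rest in the tray (its middle within the tray's walls and lower than 50 mm), and the drift punch lies at rest down in a notch of the tool rest: its middle within 30 mm of the rest's middle line along the tool, its axis 38 to 51 mm above the bench and within 0.15 rad of the notch (all of step 2 and linear speed of each of hinge_pin, drift_punch below 0.03 m/s and x of drift_punch in the frame of tool_rest between -0.09 and 0.09 m and y of drift_punch in the frame of tool_rest between -0.03 and 0.03 m and height (world z) of drift_punch between 0.038 and 0.051 m and angle between the y axis of drift_punch and the y axis of tool_rest, either way round below 0.15 rad); the robot touches nothing.
It fails at once if the gripper or arm touches the pin (contact force between any of the fingers, the arm and hinge_pin above 0.5 N).
It fails at once if the chisel or the centre punch is moved more than 25 mm (distance of any of cold_chisel, centre_punch from where it was at the start of the episode above 0.025 m).
It fails at once if the hammer is moved more than 25 mm, or the oil bottle is moved more than 25 mm or tipped (distance of any of hammer, oil from where it was at the start of the episode above 0.025 m or angle between oil's own z axis and vertical above 0.4 rad).
It also fails if it takes over 48 s, if anything falls off the work surface, if the arm or the gripper's body presses on something with over 40 N, if the wrist force passes 120 N, or if a joint passes its speed limit or range.

## Working session

There is one attempt and no reset: what is moved stays moved. The work goes in short steps, Python scripts to look and compute and a shell command to move; the robot and the scene stay as the last step left them, time stands still between calls to the robot, and variables do not carry over. Pictures are saved under pics/ and viewed, about 8 in all and at most 12, crops included, and the job is handed in when it is done.

```bash
mkdir -p pics; cat > h.py <<'E'
import numpy as np, cv2
from bench import telemetry, cams, job, arm
def grab(n):
    im=cams.get_image(n); np.savez('pics/%s.npz'%n,**im); return im
def load(n): return dict(np.load('pics/%s.npz'%n))
def cloud(im):
    K=im['camera_matrix'];k=float(im['k1']);h,w=im['depth'].shape
    u,v=np.meshgrid(np.arange(w),np.arange(h))
    p=cv2.undistortPoints(np.stack([u,v],-1).reshape(-1,1,2).astype(float),K,np.array([k,0,0,0.])).reshape(h,w,2)
    d=im['depth'][...,None]
    c=np.concatenate([p*d,d],-1)
    X=(c-im['t'])@im['R']; X[im['depth']==0]=np.nan
    return X
def proj(im,P):
    P=np.atleast_2d(P)@im['R'].T+im['t'];s=P[:,:2]/P[:,2:]
    s=s*(1+float(im['k1'])*(s**2).sum(1,keepdims=True));K=im['camera_matrix']
    return s@K[:2,:2].T+K[:2,2]
E
python3 - <<'E'
from h import *
for n in('top','side'):
    im=grab(n);cv2.imwrite('pics/%s0.png'%n,im['pixels']);print(n,-im['R'].T@im['t'],im['R'][2],im['k1'])
print(telemetry.get_state(),arm.hold_point_z)
E
```

```text
top [0.39678658 0.11883753 1.44110969] [ 0.05535808 -0.01285989 -0.99838375] -0.06155691915838908
side [ 0.06694892 -0.46131849  0.69031268] [ 0.45798879  0.65515308 -0.60084999] 0.010442475697628786
{'time_s': 0.1, 'joints': array([ 1.09148562e+00,  5.28377230e-01,  1.43377345e+00,  9.88471012e-06,
        1.18137136e+00, -1.78524650e-01]), 'qvel': array([ 0.00181913,  0.00040443, -0.00372648,  0.00044333, -0.00149476,
        0.00094171]), 'joint_efforts': array([-3.43951097e-04, -4.43306565e+01, -1.78586233e+01, -2.20489783e-04,
        3.92514310e-03, -2.53557815e-06]), 'position': array([0.18485647, 0.59637369, 0.23042921]), 'orientation': array([ 1.49828527e-01,  9.88711526e-01, -9.11498315e-04, -3.15938359e-04]), 'contact_force': array([ 0.09095139, -0.64986814,  0.06835693]), 'torque': array([0.03946075, 0.05754586, 0.03623921]), 'opening': 1.0011008728736257} 0.0187
```

View pics/top0.png

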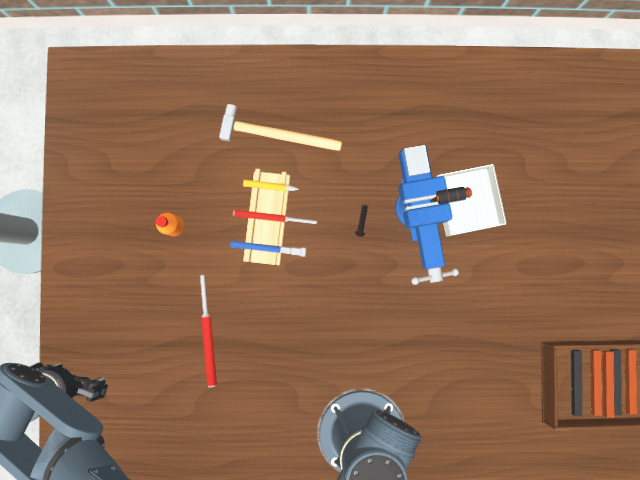

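View pics/side0.png

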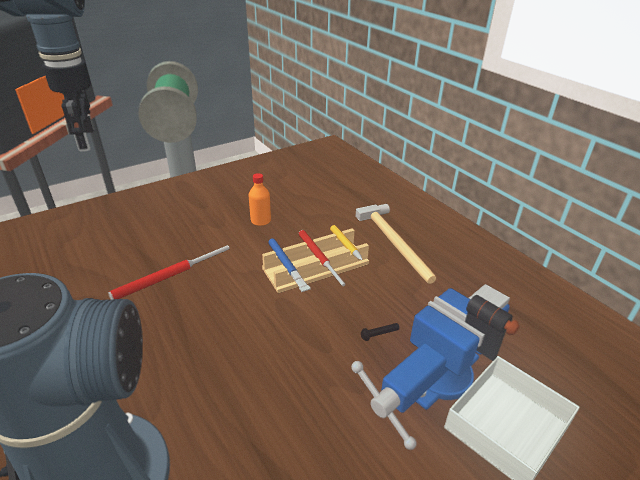

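The top picture shows the small drift punch in the middle notch (shank 233–285, nose to 316, row ~216), the hinge barrel at about (453,196) with the pin head at (468,193), and the tray right of it. Both red decoys are away from the job: the large punch at (208,345) and the black pin at (362,220). Now measuring.

```bash
python3 - <<'E'
from h import *
from scipy.optimize import least_squares
for n in('top','side'):
    im=load(n);X=cloud(im);hsv=cv2.cvtColor(im['pixels'],cv2.COLOR_BGR2HSV);H,S,V=[hsv[...,i].astype(int) for i in range(3)]
    bench=X[(abs(X[...,2])<.01)&(abs(X[...,0]-.5)<.3)];print(n,'bench z',np.median(bench[:,2]))
    red=((H<6)|(H>174))&(S>150)&(V>80)
    m=red&(X[...,2]>.04)&(X[...,2]<.065)&(X[...,0]>.45)
    P=X[m];c=P.mean(0);d=np.linalg.svd(P[:,:2]-c[:2])[2][0];t=(P[:,:2]-c[:2])@d
    print(' red',len(P),c,d,'ends',c[:2]+d*t.min(),c[:2]+d*t.max(),'zmax',np.percentile(P[:,2],95))
    # rest wood
    for nm,lo,hi in(('yel',20,35),('blue',100,125)):
        m=(H>lo)&(H<hi)&(S>150)&(X[...,2]>.043)&(X[...,2]<.065)&(X[...,1]>.05); P=X[m]
        if len(P)>5:
            c=P.mean(0);print(' ',nm,len(P),c,np.linalg.svd(P[:,:2]-c[:2])[2][0])
    m=(X[...,2]>.17)&(X[...,2]<.21)&(X[...,0]>.4)&(X[...,1]<0)&(X[...,1]>-.4)
    P=X[m];print(' barrel n',len(P),P.min(0),P.max(0),P.mean(0))
    dark=(V<75)|((abs(H-8)<8)&(S>80))
    P=X[m&(X[...,2]>.178)];np.save('pics/b_%s.npy'%n,P)
    m=(X[...,2]>.146)&(X[...,2]<.156)&(X[...,0]>.4)&(X[...,1]<0)&(X[...,1]>-.4)
    P=X[m].astype(np.float32);r=cv2.minAreaRect(P[:,:2]*1000);print(' jaw',len(P),r,P[:,2].mean())
    def res(q):
        a=np.array([q[2],-1,0]);a/=np.linalg.norm(a);c=np.array([q[0],-.19,q[1]])
        B=np.load('pics/b_%s.npy'%n);v=B-c;v=v-np.outer(v@a,a);return np.linalg.norm(v,axis=1)-.015
    s=least_squares(res,[.55,.188,0.],loss='soft_l1',f_scale=.001);print(' cyl x@y=-.19,z,slope',s.x,'rms',np.median(abs(s.fun)))
im=load('top');cr=im['pixels'][140:290,380:520];cv2.imwrite('pics/c1.png',cv2.resize(cr,None,fx=5,fy=4*1.25,interpolation=cv2.INTER_CUBIC)[:600])
im=load('side');a=im['pixels'][275:365,430:550];b=im['pixels'][215:305,250:370];cv2.imwrite('pics/c2.png',cv2.resize(np.vstack([a,b]),None,fx=3.3,fy=3.3,interpolation=cv2.INTER_CUBIC))
E
```

```text
top bench z 0.0007168453036549364
 red 307 [0.53123789 0.24734396 0.0524894 ] [-0.10675737 -0.9942851 ] ends [0.53752755 0.3059227 ] [0.52461487 0.18566038] zmax 0.057440920134909625
  yel 258 [0.60517315 0.23594254 0.05244563] [-0.10659554 -0.99430246]
  blue 146 [0.45567319 0.25965877 0.05299919] [0.12536035 0.99211128]
 barrel n 471 [ 0.54226596 -0.22926895  0.17271904] [ 0.58042709 -0.14969405  0.20820838] [ 0.56150179 -0.18591136  0.19869503]
 jaw 1427 ((553.8090209960938, -138.6948699951172), (101.90764617919922, 100.66700744628906), 11.033191680908203) 0.14998367
 cyl x@y=-.19,z,slope [0.5629501  0.18800135 0.1796157 ] rms 0.0017579670935014766
side bench z -0.0012808367115325159
 red 276 [0.52746924 0.24449642 0.04932762] [-0.11905399 -0.99288778] ends [0.53529369 0.30975086] [0.5203457  0.18508741] zmax 0.05275664125961938
  yel 186 [0.60095707 0.23259531 0.04969679] [-0.12622517 -0.99200162]
  blue 10 [0.45417783 0.26992067 0.05032746] [0.13574115 0.99074434]
 barrel n 1062 [ 0.54028652 -0.22827392  0.17001556] [ 0.57705836 -0.15426585  0.2031161 ] [ 0.55502567 -0.19233104  0.19332119]
 jaw 1885 ((553.9002075195312, -151.49191284179688), (99.80182647705078, 125.34254455566406), 10.089811325073242) 0.14808208
 cyl x@y=-.19,z,slope [0.56315896 0.18623155 0.22497315] rms 0.0009599399992975838
```

View pics/c1.png

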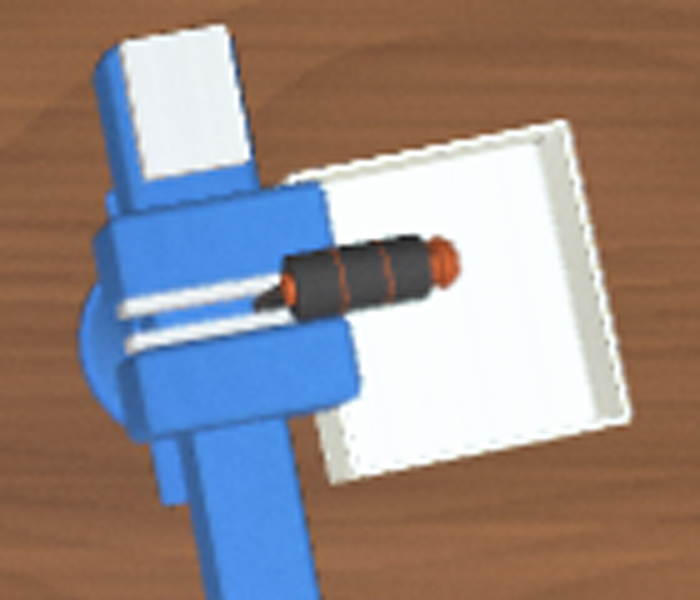

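Crop of the top view: barrel from (285,285) to (430,265), with the plain end visible at the left, the head at (445,260) over the tray, and the leaf in the jaws. Jaw rectangle and cylinder fit agree (vice yaw ~0.19, axis z ~0.1875).

```bash
python3 - <<'E'
from h import *
from scipy.optimize import least_squares
B={};off={'top':.0007,'side':-.0013}
for n in off:
    im=load(n);X=cloud(im);X[...,2]-=off[n];hsv=cv2.cvtColor(im['pixels'],cv2.COLOR_BGR2HSV)
    h0=np.array([.5623,-.1829]);yv=np.array([-.189,.982]);xv=np.array([.982,.189])
    q=X[...,:2]-h0;a=q@yv;b=q@xv
    m=(X[...,2]>.183)&(abs(a)<.026)&(abs(b)<.02);P=X[m]
    def res(p):
        ax=np.array([-np.sin(p[2]),np.cos(p[2]),0]);v=P-[p[0],-.1829,p[1]];v=v-np.outer(v@ax,ax);return np.linalg.norm(v,axis=1)-.015
    s=least_squares(res,[.5623,.188,.19],loss='soft_l1',f_scale=.001);print(n,len(P),s.x,np.median(abs(s.fun)))
    m=(X[...,2]>.175)&(abs(b)<.02)&(abs(a)<.06);red=(hsv[...,1]>120)&((hsv[...,0]<15))
    mm=m&~red;print(' barrel a-range',np.percentile(a[mm],[1,99]),'red a',np.percentile(a[m&red],[1,5,95,99]))
    # rest
    r0=np.array([.5297,.2299]);ry=np.array([.11,.994]);rx=np.array([.994,-.11]);q=X[...,:2]-r0;u=q@rx;v=q@ry
    for c in(-37,37):
        g=(abs(u-c/1000)<.02);print(' rest',c,[(k,round(float(np.nanmedian(X[...,2][g&(abs(v-k/1000)<.003)]))*1000,1)) for k in range(-48,49,4) if (g&(abs(v-k/1000)<.003)).sum()>3])
    # nose
    g=(abs(u)<.008)&(X[...,2]>.03)&(v<-.04)&(v>-.16);print(' punch v range',np.nanpercentile(v[g],[0,1,2,5]))
    wood=(X[...,2]>.025)&(X[...,2]<.056)&(abs(u)<.13)&(abs(v)<.05)&(hsv[...,0]>12)&(hsv[...,0]<28)&(hsv[...,1]<140)
    print(' wood',cv2.minAreaRect((X[wood][:,:2]*1000).astype(np.float32)),wood.sum())
E
```

```text
top 327 [0.56167736 0.18785042 0.16155471] 0.0012916225466389937
 barrel a-range [-0.04498644  0.02990331] red a [-0.04171341 -0.04082047  0.03207001  0.03328156]
 rest -37 [(-48, -1.3), (-44, -0.5), (-40, 9.4), (-36, 14.2), (-32, 46.3), (-28, 49.1), (-24, 48.5), (-20, 12.7), (-16, 12.5), (-12, 12.5), (-8, 12.0), (-4, 12.1), (0, 11.9), (4, 11.7), (8, 12.1), (12, 12.5), (16, 13.0), (20, 11.9), (24, 12.9), (28, 15.2), (32, 43.5), (36, 48.6), (40, 48.1), (44, 12.5), (48, 9.0)]
 rest 37 [(-48, -0.2), (-44, 0.2), (-40, 11.3), (-36, 15.0), (-32, 45.8), (-28, 47.5), (-24, 47.5), (-20, 12.6), (-16, 10.8), (-12, 12.0), (-8, 11.9), (-4, 13.1), (0, 11.2), (4, 12.2), (8, 11.5), (12, 12.2), (16, 11.2), (20, 11.6), (24, 12.4), (28, 14.9), (32, 41.5), (36, 49.7), (40, 49.7), (44, 12.3), (48, 10.2)]
 punch v range [-0.1207661  -0.12007356 -0.11851689 -0.11592978]
 wood ((528.8633422851562, 225.26060485839844), (90.52076721191406, 224.9794464111328), 83.55564880371094) 763
side 700 [0.56122348 0.18772377 0.17190256] 0.000635059992601327
 barrel a-range [-0.035819   0.0289217] red a [-0.04498287 -0.04452583 -0.01004268  0.01010047]
 rest -37 [(-48, -0.1), (-44, 5.0), (-40, 8.6), (-36, 28.7), (-32, 33.5), (-28, 48.9), (-24, 48.1), (16, 12.4), (20, 11.8), (24, 12.4), (28, 30.5), (32, 34.2), (36, 48.6), (40, 48.4)]
 rest 37 [(-48, 0.1), (-44, 5.7), (-40, 10.4), (-36, 30.1), (-32, 35.0), (-28, 48.5), (-24, 48.0), (16, 12.8), (20, 11.9), (24, 12.0), (28, 32.1), (32, 34.9), (36, 48.0), (40, 47.9)]
 punch v range [-0.12287347 -0.1223014  -0.12159655 -0.12079762]
 wood ((527.9243774414062, 227.7208709716797), (95.98289489746094, 226.0838623046875), 84.0975112915039) 1617
```

```bash
python3 -m jog '[[[0,0,-0.5],[0,0,0.14],5],[[0,0,0],[0,0,0.14],5],[[0,0,0],[0,0,0.14],5],[[0,0,0],[0,0,0.14],5],[[0,0,0],[0,0,0.14],5]]'; python3 -m jog '[[[0,0,0],[0,0,0.14],5],[[0,0,0],[0,0,0.14],5],[[0,0,0],[0,0,0.14],5],[[0,0,0],[0,0,0.14],5],[[0,0,0],[0,0,0.12],5]]'
```

```text
time_s: 0.6
position: [0.1849, 0.5965, 0.2357]
orientation: [0.482, 0.876, -0.001, 0.0]
contact_force: [-0.0, 0.8, -0.4]
opening: 0.585
time_s: 1.1
position: [0.1849, 0.5965, 0.2357]
orientation: [0.747, 0.665, -0.001, 0.0]
contact_force: [0.9, -0.8, 0.9]
opening: 0.585
```

```bash
python3 -m jog '[[[-2.9,3.5,0],[0,0,0],5],[[-2.9,3.5,0],[0,0,0],5],[[-2.9,3.5,0],[0,0,0],5],[[-2.9,3.5,0],[0,0,0],5],[[-2.9,3.5,0],[0,0,0],5]]'; python3 -m jog '[[[-2.9,3.5,0],[0,0,0],5],[[-2.9,3.5,0],[0,0,0],5],[[-2.9,3.5,0],[0,0,0],5],[[-2.9,3.5,0],[0,0,0],5],[[-2.9,3.5,0],[0,0,0],5]]';python3 -m jog '[[[-2.9,3.5,0],[0,0,0],5],[[0,0,0],[0,0,0],5],[[0,0,0],[0,0,0],5]]'
```

```text
time_s: 1.6
position: [0.3439, 0.432, 0.236]
orientation: [0.745, 0.667, -0.0, 0.0]
contact_force: [0.8, 1.5, 0.3]
opening: 0.583
time_s: 2.1
position: [0.502, 0.2687, 0.236]
orientation: [0.745, 0.667, -0.0, -0.0]
contact_force: [-0.1, 0.9, -1.0]
opening: 0.589
time_s: 2.4
position: [0.5329, 0.2366, 0.2357]
orientation: [0.746, 0.666, -0.001, -0.001]
contact_force: [-0.2, 0.4, -0.6]
opening: 0.59
```

```bash
python3 -m jog '[[[-0.65,-0.24,4.5],[0,0,0],5],[[0,0,4.5],[0,0,0],5],[[0,0,4],[0,0,0],5],[[0,0,3],[0,0,0],5],[[0,0,2.4],[0,0,0],5]]'; python3 -m jog '[[[0,0,1.5],[0,0,0],5],[[0,0,1],[0,0,0],5],[[0,0,0],[0,0,0],5]]'
```

```text
time_s: 2.9
position: [0.5269, 0.2327, 0.0502]
orientation: [0.744, 0.668, -0.002, -0.001]
contact_force: [-0.3, 0.1, 0.2]
opening: 0.585
time_s: 3.2
position: [0.5287, 0.2319, 0.0265]
orientation: [0.745, 0.668, -0.001, -0.001]
contact_force: [-0.6, 0.7, 1.1]
opening: 0.587
```

```bash
python3 -m jog '[[[0,0,0],[0,0,0],0],[[0,0,0],[0,0,0],0],[[0,0,0],[0,0,0],0],[[0,0,0],[0,0,0],0],[[0,0,0],[0,0,0],0]]'; python3 -m jog '[[[0,0,0],[0,0,0],0],[[0,0,0],[0,0,0],0]]'
```

```text
time_s: 3.7
position: [0.5306, 0.2316, 0.0287]
orientation: [0.745, 0.667, 0.001, 0.001]
contact_force: [-0.0, 1.2, 6.0]
opening: 0.171
time_s: 3.9
position: [0.5306, 0.2316, 0.0287]
orientation: [0.745, 0.667, 0.001, 0.001]
contact_force: [0.4, 0.7, 6.4]
opening: 0.173
```

```bash
python3 -m jog '[[[0,0,-1],[0,0,0],0],[[0,0,-3],[0,0,0],0],[[0,0,-4],[0,0,0],0],[[0,0,-4],[0,0,0],0],[[0,0,-4],[0,0,-0.05],0]]'; python3 -m jog '[[[0,0,-2.2],[0,0,-0.1],0],[[0,0,0],[0,0,-0.1],0],[[0,0,0],[0,0,-0.04],0],[[0,0,0],[0,0,0],0]]'; python3 - <<'E'
from h import *
for n in('top','side'):
    im=grab(n)
cv2.imwrite('pics/lift.png',np.hstack([cv2.resize(load('top')['pixels'][140:340,200:520],None,fx=1.25,fy=1.25)]*1+[cv2.resize(load('side')['pixels'][100:350,200:520],(400,250))]))
E
```

```text
time_s: 4.4
position: [0.5288, 0.231, 0.1887]
orientation: [0.728, 0.686, -0.001, -0.0]
contact_force: [1.4, -0.8, -2.8]
opening: 0.171
time_s: 4.8
position: [0.529, 0.2311, 0.2096]
orientation: [0.641, 0.768, -0.0, -0.0]
contact_force: [-0.4, -0.9, -1.9]
opening: 0.171
```

View pics/lift.png

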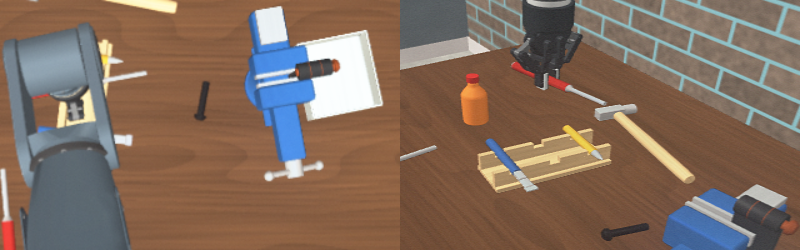

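The left half shows the arm covering most of the punch, with the nose out to (147,73). The right half shows the red punch held level with the nose free; the other tools are still in their notches.

```bash
python3 -m jog '[[[-3,-0.6,0],[0,0,0],0],[[-4.7,-0.8,0],[0,0,0],0],[[-4.7,-0.8,0],[0,0,0],0],[[-4.7,-0.8,0],[0,0,0],0],[[-4.7,-0.8,0],[0,0,0],0]]'; python3 -m jog '[[[-2,-0.4,2],[0,0,0],0],[[0,0,1.5],[0,0,0],0],[[0,0,0],[0,0,0],0],[[0,0,0],[0,0,0],0]]'; cat > m.py <<'E'
from h import *
from scipy.optimize import least_squares
import sys
off={'top':.0007,'side':-.0013}
st=telemetry.get_state();p=st['position'];print(p,st['orientation'],st['contact_force'])
o=st['orientation'];f=2*np.arctan2(o[1],o[0])-np.pi/2
tx=np.array([-np.sin(f),np.cos(f)]);ty=np.array([np.cos(f),np.sin(f)]);print('phi',f)
for n in off:
    im=grab(n);X=cloud(im);X[...,2]-=off[n]
    q=X[...,:2]-p[:2];a=q@tx;b=q@ty;zz=X[...,2]-p[2]
    hsv=cv2.cvtColor(im['pixels'],cv2.COLOR_BGR2HSV)
    m=(abs(b)<.015)&(a<-.05)&(a>-.13)&(abs(zz-.018)<.012)&~((hsv[...,0]<12)&(hsv[...,1]>120))
    P=np.stack([a[m],b[m],zz[m]],1)
    if len(P)<15: print(n,'few',len(P));continue
    print(n,len(P),'tip a',np.sort(P[:,0])[:6:2])
    def res(s):
        ax=np.array([1,s[2],s[3]]);ax/=np.linalg.norm(ax);v=P-[-.09,s[0],s[1]];v=v-np.outer(v@ax,ax);return np.linalg.norm(v,axis=1)-.004
    s=least_squares(res,[0,.017,0,0],loss='soft_l1',f_scale=.001)
    b0,z0,sb,sz=s.x;T=np.array([-.1215,b0-.0315*sb,z0-.0315*sz]);W=p[:2]+T[0]*tx+T[1]*ty
    print('  nose at a=-.09: b,z rel',s.x[:2],'slopes',s.x[2:],'rms',np.median(abs(s.fun)),'tip world',W,p[2]+T[2])
E
python3 m.py; python3 - <<'E'
from h import *
cv2.imwrite('pics/pre.png',np.vstack([cv2.resize(load('top')['pixels'][150:250,330:490],(640,300)),cv2.resize(load('side')['pixels'][240:340,400:560],(640,300))]))
E
```

```text
time_s: 5.4
position: [0.5309, 0.0085, 0.2091]
orientation: [0.641, 0.768, -0.0, -0.0]
contact_force: [0.3, 0.1, -3.2]
opening: 0.176
time_s: 5.8
position: [0.5307, -0.0101, 0.1741]
orientation: [0.641, 0.768, -0.0, -0.001]
contact_force: [-0.2, 0.0, -2.9]
opening: 0.166
[ 0.53074485 -0.01010583  0.17409552] [ 6.40841191e-01  7.67673237e-01 -2.19495607e-04 -5.67154058e-04] [-0.16926488  0.02782131 -2.90556891]
phi 0.17960895484120343
top few 4
side 236 tip a [-0.12370195 -0.12295054 -0.12276734]
  nose at a=-.09: b,z rel [-6.23158116e-05  1.71973119e-02] slopes [-0.0077242   0.00354011] rms 0.0007057265939881502 tip world [ 0.55262828 -0.129619  ] 0.19118131909736485
```

View pics/pre.png

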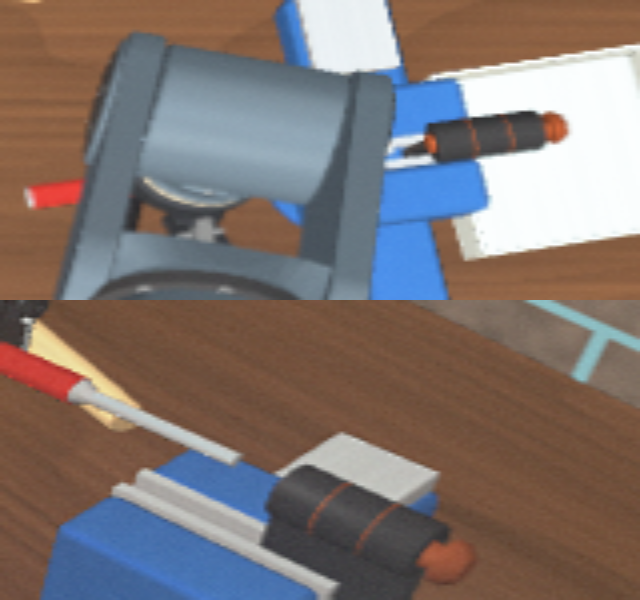

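The upper half shows the arm hiding the nose, with the plain pin end at (430,143). The lower half (side view) shows the nose tip at (240,458), in line with the barrel at (270,490) and a few mm high, as measured. I lower 4 mm and approach.

```bash
python3 -m jog '[[[0,-0.06,0.4],[0,0,0],0],[[-0.5,0,0],[0,0,0],0],[[-0.5,0,0],[0,0,0],0],[[-0.3,0,0],[0,0,0],0],[[0,0,0],[0,0,0],0]]'; python3 m.py; python3 -m jog '[[[-0.4,0,0],[0,0,0],0],[[-0.4,0,0],[0,0,0],0],[[-0.4,0,0],[0,0,0],0],[[0,0,0],[0,0,0],0]]';python3 - <<'E'
from h import *
im=grab('side');cv2.imwrite('pics/ent.png',cv2.resize(im['pixels'][270:340,440:540],(800,560),interpolation=cv2.INTER_CUBIC))
E
```

```text
time_s: 6.4
position: [0.5331, -0.0238, 0.1705]
orientation: [0.641, 0.768, 0.0, 0.0]
contact_force: [-0.1, -0.0, -2.8]
opening: 0.171
[ 0.53309839 -0.02380628  0.17048518] [6.40963517e-01 7.67571257e-01 1.09729428e-04 3.51574748e-04] [-0.07993813 -0.01408318 -2.75982163]
phi 0.1792904354232232
top few 1
side 240 tip a [-0.12331149 -0.12277414 -0.12263187]
  nose at a=-.09: b,z rel [-0.0008525  0.0162595] slopes [-0.01014446  0.00859475] rms 0.0006520527219224842 tip world [ 0.55424125 -0.14345374] 0.1864739401213391
time_s: 6.9
position: [0.533, -0.0311, 0.1697]
orientation: [0.641, 0.767, 0.002, -0.004]
contact_force: [-1.3, 12.6, -0.5]
opening: 0.17
```

View pics/ent.png

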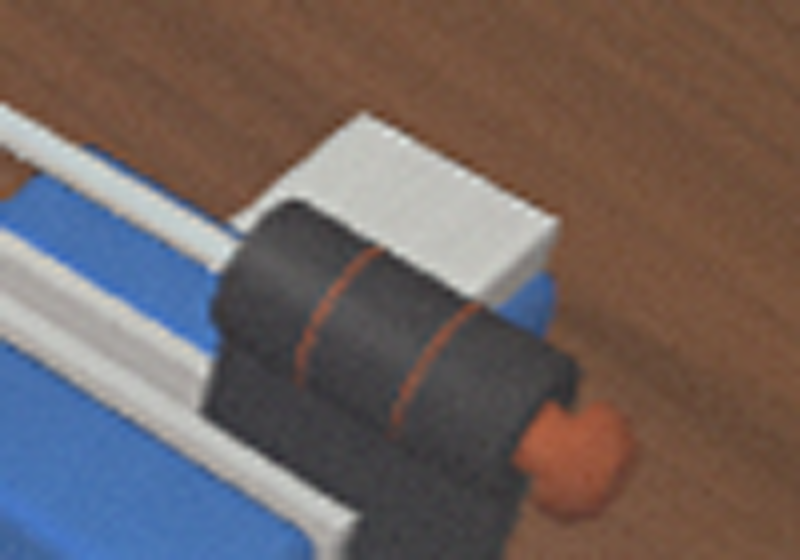

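The picture shows the nose running behind the near rim of the barrel at (230,250), on the bore's axis, with the head still at the far end. The force reading is 12.6 N along +y at tip y ≈ 33 mm, which means contact with the pin. Pushing on.

```bash
python3 -m jog '[[[-0.4,0,0],[0,0,0],0],[[-0.4,0,0],[0,0,0],0],[[-0.4,0,0],[0,0,0],0],[[-0.4,0,0],[0,0,0],0],[[0,0,0],[0,0,0],0]]'
```

```text
time_s: 7.45
position: [0.5351, -0.045, 0.1695]
orientation: [0.641, 0.767, 0.002, -0.006]
contact_force: [-1.1, 17.5, 0.4]
opening: 0.167
```

```bash
python3 -m jog '[[[-0.5,0,0],[0,0,0],0],[[-0.5,0,0],[0,0,0],0],[[-0.5,0,0],[0,0,0],0],[[-0.5,0,0],[0,0,0],0],[[0,0,0],[0,0,0],0]]'; python3 - <<'E'
from h import *
im=grab('side');t=grab('top');cv2.imwrite('pics/mid.png',np.vstack([cv2.resize(im['pixels'][250:340,400:560],(720,405),interpolation=cv2.INTER_CUBIC)]))
X=cloud(im);X[...,2]+=.0013;st=telemetry.get_state();p=st['position'];f=.18
a=(X[...,:2]-p[:2])@[-np.sin(f),np.cos(f)];b=(X[...,:2]-p[:2])@[np.cos(f),np.sin(f)]
hsv=cv2.cvtColor(im['pixels'],cv2.COLOR_BGR2HSV)
m=(abs(b)<.015)&(abs(X[...,2]-.187)<.012)&((hsv[...,0]<6)|(hsv[...,0]>174))&(hsv[...,1]>150)&(a>-.1)&(a<.1)
print('shank front end a',np.sort(a[m])[:10:3], 'head a from TCP (hinge y via TCP)')
m=(abs(b)<.02)&(hsv[...,0]<15)&(hsv[...,1]>120)&(a<-.1)&(X[...,2]>.15);print('head min a',np.sort(a[m])[:6:2])
E
```

```text
time_s: 7.95
position: [0.5387, -0.065, 0.1694]
orientation: [0.641, 0.768, 0.002, -0.006]
contact_force: [-0.7, 15.3, -1.1]
opening: 0.171
shank front end a [-0.04763062 -0.0474165  -0.04665723 -0.04619336] head a from TCP (hinge y via TCP)
head min a [-0.20111382 -0.20086916 -0.2007537 ]
```

View pics/mid.png

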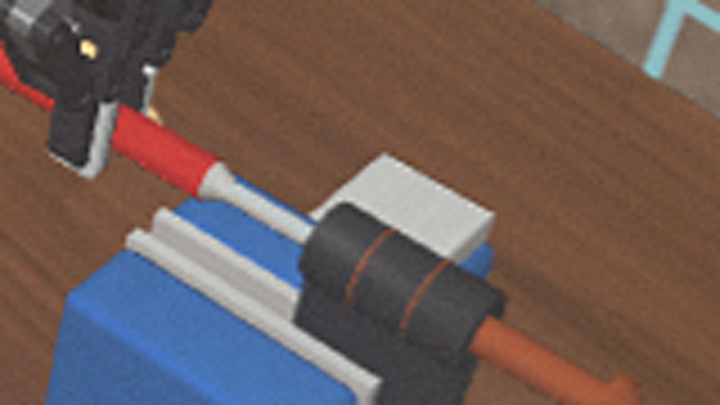

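The side view shows the nose deep in the bore entering at (310,230) and the pin driven out to about (620,390). The shank end is still 47 mm from the TCP, so the punch has not slipped. About 31 mm to go.

```bash
python3 -m jog '[[[-0.5,0,0],[0,0,0],0],[[-0.5,0,0],[0,0,0],0],[[-0.5,0,0],[0,0,0],0],[[-0.4,0,0],[0,0,0],0],[[-0.3,0,0],[0,0,0],0]]';  python3 -m jog '[[[-0.3,0,0],[0,0,0],0],[[-0.3,0,0],[0,0,0],0],[[-0.2,0,0],[0,0,0],0],[[-0.1,0,0],[0,0,0],0],[[0,0,0],[0,0,0],0]]'; python3 -m jog '[[[0,0,0],[0,0,0],0],[[0,0,0],[0,0,0],0],[[0,0,0],[0,0,0],0]]'; python3 - <<'E'
from h import *
im=grab('side');cv2.imwrite('pics/out.png',cv2.resize(im['pixels'][250:480,400:620],(660,600)))
E
```

```text
time_s: 8.55
position: [0.5456, -0.0928, 0.1704]
orientation: [0.641, 0.768, -0.0, 0.001]
contact_force: [-0.7, 0.5, -2.6]
opening: 0.169
time_s: 9.05
position: [0.5469, -0.1011, 0.1703]
orientation: [0.641, 0.768, -0.0, 0.0]
contact_force: [0.1, -0.3, -2.6]
opening: 0.17
time_s: 9.35
position: [0.5468, -0.1008, 0.1703]
orientation: [0.641, 0.768, -0.0, -0.0]
contact_force: [0.4, 0.5, -1.6]
opening: 0.169
```

View pics/out.png

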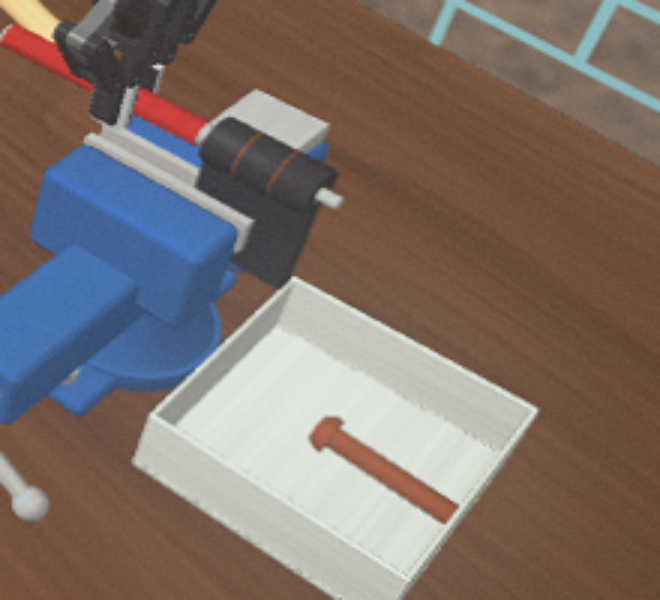

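The brown pin lies flat in the tray, from (325,432) to (450,510). The bright nose tip sticks out of the exit at (335,200). Now I retract straight back.

```bash
python3 -m jog '[[[1,0,0],[0,0,0],0],[[2,0,0],[0,0,0],0],[[2.5,0,0],[0,0,0],0],[[2.5,0,0],[0,0,0],0],[[2.5,0,0],[0,0,0],0]]';  python3 -m jog '[[[2,0,-2],[0,0,0],0],[[3,0.6,-2],[0,0,0],0],[[4.5,0.8,0],[0,0,0],0],[[4.5,0.8,0],[0,0,0],0],[[4.5,0.8,0],[0,0,0],0]]'; python3 -m jog '[[[4,0.8,0],[0,0,0.1],0],[[0,0,0],[0,0,0.1],0],[[0,0,0],[0,0,0.09],0],[[0,0,0],[0,0,0],0],[[0,0,0],[0,0,0],0]]'; python3 m.py
```

```text
time_s: 9.9
position: [0.5274, 0.004, 0.1704]
orientation: [0.641, 0.768, 0.0, -0.0]
contact_force: [0.8, 0.7, -3.3]
opening: 0.172
time_s: 10.4
position: [0.5237, 0.192, 0.2107]
orientation: [0.641, 0.768, 0.0, 0.0]
contact_force: [1.3, 0.0, -2.9]
opening: 0.172
time_s: 10.9
position: [0.5246, 0.2309, 0.2102]
orientation: [0.744, 0.668, -0.0, -0.0]
contact_force: [0.3, -0.5, -3.0]
opening: 0.169
[0.52459566 0.23087893 0.21018103] [ 7.44160414e-01  6.68000884e-01 -2.44690940e-04 -1.94642611e-04] [ 0.26320154 -0.51587313 -3.01185873]
phi -0.10775797309229329
top 133 tip a [-0.12267526 -0.12222576 -0.12061357]
  nose at a=-.09: b,z rel [-0.00038817  0.01833677] slopes [-0.00429323  0.05083757] rms 0.0009657459986358113 tip world [0.51127693 0.11011087] 0.22691641414243494
side 148 tip a [-0.12546958 -0.12501023 -0.12383908]
  nose at a=-.09: b,z rel [-0.00062936  0.0164731 ] slopes [-0.00619261 -0.00069499] rms 0.0006352427468336076 tip world [0.51109662 0.11013037] 0.2266760261028254
```

The hold is unchanged (tip 123 mm ahead, level). Lining up over the middle notch and lowering in stages.

```bash
python3 -m jog '[[[0.46,0.56,3],[0,0,0],0],[[0,0,4.5],[0,0,0],0],[[0,0,4.5],[0,0,0],0],[[0,0,3],[0,0,0],0],[[0,0,1.4],[0,0,0],0]]'; python3 -m jog '[[[0,0,0],[0,0,0],0],[[0,0,0],[0,0,0],0]]'; python3 - <<'E'
from h import *
im=grab('side');t=load('top');cv2.imwrite('pics/rest.png',cv2.resize(im['pixels'][200:320,240:400],(800,600),interpolation=cv2.INTER_CUBIC))
E
```

```text
time_s: 11.5
position: [0.5295, 0.2336, 0.0434]
orientation: [0.745, 0.667, -0.002, -0.001]
contact_force: [0.6, -0.2, -2.0]
opening: 0.172
time_s: 11.7
position: [0.5324, 0.2346, 0.0473]
orientation: [0.745, 0.667, 0.001, 0.001]
contact_force: [0.5, -0.8, -3.0]
opening: 0.173
```

View pics/rest.png

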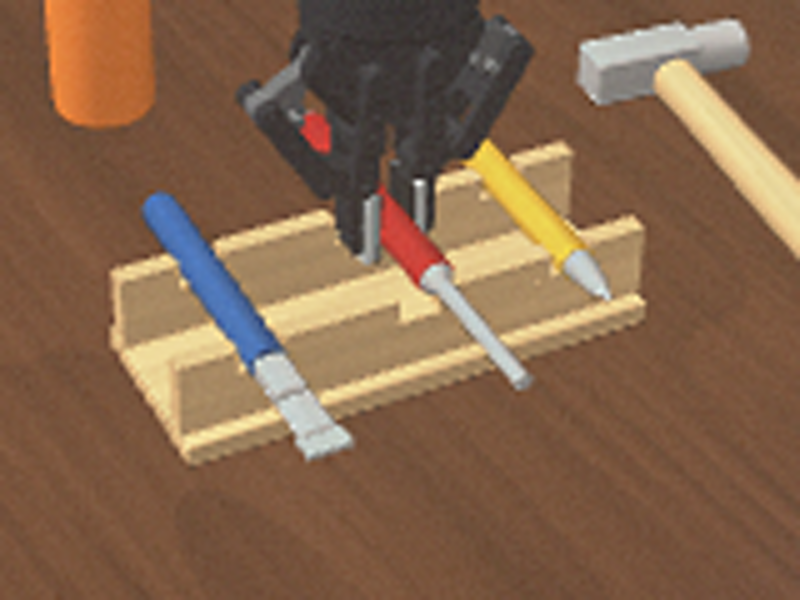

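The side view shows the punch level just above the middle notch (notch floor at about (420,305), shank at (415,245)), with the neighbours untouched. I correct 1.4 mm sideways and lower.

```bash
python3 -m jog '[[[0,-0.14,0.3],[0,0,0],0],[[0,0,0.5],[0,0,0],0],[[0,0,0.5],[0,0,0],0],[[0,0,0.3],[0,0,0],0],[[0,0,0],[0,0,0],0]]'; python3 -m jog '[[[0,0,0],[0,0,0],0],[[0,0,0],[0,0,0],0]]'
```

```text
time_s: 12.25
position: [0.5294, 0.2346, 0.0298]
orientation: [0.745, 0.667, -0.0, -0.0]
contact_force: [-0.3, 0.2, -2.5]
opening: 0.174
time_s: 12.45
position: [0.5299, 0.2347, 0.0303]
orientation: [0.745, 0.667, 0.0, 0.0]
contact_force: [0.1, -0.8, -3.2]
opening: 0.166
```

```bash
python3 -m jog '[[[0,0.08,0.12],[0,0,0],0],[[0,0,0],[0,0,0],0],[[0,0,0],[0,0,0],0]]'; python3 -m jog '[[[0,0,0],[0,0,0],2.5],[[0,0,0],[0,0,0],4],[[0,0,0],[0,0,0],5],[[0,0,0],[0,0,0],5],[[0,0,0],[0,0,0],5]]'; python3 -m jog '[[[0,0,-1],[0,0,0],5],[[0,0,-2],[0,0,0],5],[[0,0,-4],[0,0,0],5],[[0,0,-4.5],[0,0,0],5],[[0,0,-4],[0,0,0],5]]'; python3 -m jog '[[[3,-3,0],[0,0,0],5],[[3,-3,0],[0,0,0],5],[[3,-3,0],[0,0,0],5],[[3,-3,0],[0,0,0],5],[[0,0,0],[0,0,0],5]]'; python3 - <<'E'
from h import *
for n,o in(('top',.0007),('side',-.0013)):
    im=grab(n);X=cloud(im);X[...,2]-=o;hsv=cv2.cvtColor(im['pixels'],cv2.COLOR_BGR2HSV);H,S=hsv[...,0],hsv[...,1]
    m=((H<6)|(H>174))&(S>150)&(X[...,2]>.035)&(X[...,2]<.07)&(abs(X[...,0]-.53)<.05)&(abs(X[...,1]-.24)<.1);P=X[m];c=P.mean(0);d=np.linalg.svd(P[:,:2]-c[:2])[2][0];t=(P[:,:2]-c[:2])@d
    print(n,len(P),c,d,c[:2]+d*t.min(),c[:2]+d*t.max(),np.percentile(P[:,2],[50,95]))
cv2.imwrite('pics/end.png',np.hstack([cv2.resize(load('top')['pixels'][80:330,130:530],(400,250)),cv2.resize(load('side')['pixels'][180:430,190:590],(400,250))]))
E
```

```text
time_s: 12.75
position: [0.5307, 0.2346, 0.0291]
orientation: [0.745, 0.667, 0.0, 0.0]
contact_force: [0.3, 0.1, -3.1]
opening: 0.169
time_s: 13.25
position: [0.5307, 0.2346, 0.0292]
orientation: [0.745, 0.667, 0.0, 0.0]
contact_force: [-1.0, -0.3, 0.7]
opening: 0.589
time_s: 13.75
position: [0.5306, 0.2346, 0.1867]
orientation: [0.745, 0.667, 0.0, 0.0]
contact_force: [1.2, 1.2, -0.5]
opening: 0.585
time_s: 14.25
position: [0.4205, 0.3701, 0.1849]
orientation: [0.743, 0.669, -0.0, -0.001]
contact_force: [0.1, -1.1, 0.6]
opening: 0.584
top 306 [0.53216133 0.25031749 0.05210998] [-0.1001516  -0.99497219] [0.53810301 0.30934605] [0.52590883 0.18820099] [0.0521595 0.0567258]
side 279 [0.52826393 0.24643129 0.05044719] [-0.11088192 -0.99383359] [0.53541076 0.31048824] [0.52142566 0.18513989] [0.05117082 0.05391751]
```

View pics/end.png

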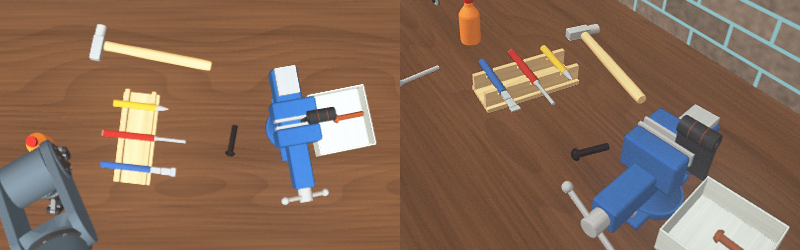

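Both views show the punch back in the middle notch, at the same height and angle as at the start. The pin is in the tray, and the other tools, hammer and bottle stand as before. Handing in.

```bash
python3 -c "
from bench import job;print(job.hand_in())"
```

```text
the job is handed in; nothing more can be done
None
```

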